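# Find and release the latched key of a switch box

### The job

One of the four keys on the switch box was left on: it is latched down a few millimetres. With the fingertips tap the four keys lightly one after another, from the left end of the row to the right end, without switching any key, then press the latched one fully down and let it go, so that all four keys stand up. Only touch and press: lift nothing, and leave the things round the box where they are.

Things in the scene. Friction and masses are not known exactly. Their poses are not given: they have to be found in the camera images.
- key_box: Switch box, fixed to the worktop: pale case 120 (x) x 224 (y) x 45 mm, origin at the centre of its underside, on the worktop; z up, x away from the robot (turned at most 20 degrees), y along the key row to the robot's left. The keys are at x = 0, y = +67.5, +22.5, -22.5 and -67.5 mm, 45 mm apart; round sockets on its far side.
- frame_a: Black square bezel, 38 mm outside and 3 mm high, round key a; origin at its centre on the box's top face, 45 mm above the worktop, z up. The letters a to d do not tell the order in the row: that changes from run to run.
- key_a_top (a point): Centre of the top face of key a: a flat dark grey square cap 26 x 26 mm. The top stands 16 mm above the box's top face (61 mm above the worktop) when the key is up, 12 mm when it is latched down, 6 mm when it is pressed to its stop; it moves straight up and down.
- key_a (a joint): How far key a is down, in m: 0 up, about 0.004 latched, 0.010 at its stop. An up key gives from 2 N, plus 0.5 N a mm; past 7 mm (5.5 N) it is switched on, a fault. A latched key gives only from 4 N, plus 0.5 N a mm; at 8 mm (4 mm below its latched level, about 7 N) its catch lets go, and it rises by itself when the finger lifts. Pressing that one to its stop is harmless.
- frame_b: Black square bezel, 38 mm outside and 3 mm high, round key b; origin at its centre on the box's top face, 45 mm above the worktop, z up. The letters a to d do not tell the order in the row: that changes from run to run.
- key_b_top (a point): Centre of the top face of key b: a flat dark grey square cap 26 x 26 mm. The top stands 16 mm above the box's top face (61 mm above the worktop) when the key is up, 12 mm when it is latched down, 6 mm when it is pressed to its stop; it moves straight up and down.
- key_b (a joint): How far key b is down, in m: 0 up, about 0.004 latched, 0.010 at its stop. An up key gives from 2 N, plus 0.5 N a mm; past 7 mm (5.5 N) it is switched on, a fault. A latched key gives only from 4 N, plus 0.5 N a mm; at 8 mm (4 mm below its latched level, about 7 N) its catch lets go, and it rises by itself when the finger lifts. Pressing that one to its stop is harmless.
- frame_c: Black square bezel, 38 mm outside and 3 mm high, round key c; origin at its centre on the box's top face, 45 mm above the worktop, z up. The letters a to d do not tell the order in the row: that changes from run to run.
- key_c_top (a point): Centre of the top face of key c: a flat dark grey square cap 26 x 26 mm. The top stands 16 mm above the box's top face (61 mm above the worktop) when the key is up, 12 mm when it is latched down, 6 mm when it is pressed to its stop; it moves straight up and down.
- key_c (a joint): How far key c is down, in m: 0 up, about 0.004 latched, 0.010 at its stop. An up key gives from 2 N, plus 0.5 N a mm; past 7 mm (5.5 N) it is switched on, a fault. A latched key gives only from 4 N, plus 0.5 N a mm; at 8 mm (4 mm below its latched level, about 7 N) its catch lets go, and it rises by itself when the finger lifts. Pressing that one to its stop is harmless.
- frame_d: Black square bezel, 38 mm outside and 3 mm high, round key d; origin at its centre on the box's top face, 45 mm above the worktop, z up. The letters a to d do not tell the order in the row: that changes from run to run.
- key_d_top (a point): Centre of the top face of key d: a flat dark grey square cap 26 x 26 mm. The top stands 16 mm above the box's top face (61 mm above the worktop) when the key is up, 12 mm when it is latched down, 6 mm when it is pressed to its stop; it moves straight up and down.
- key_d (a joint): How far key d is down, in m: 0 up, about 0.004 latched, 0.010 at its stop. An up key gives from 2 N, plus 0.5 N a mm; past 7 mm (5.5 N) it is switched on, a fault. A latched key gives only from 4 N, plus 0.5 N a mm; at 8 mm (4 mm below its latched level, about 7 N) its catch lets go, and it rises by itself when the finger lifts. Pressing that one to its stop is harmless.
- timer: Small white bench timer, 64 x 64 x 19 mm, loose, in front of the box; origin at the centre of its underside. Leave it alone.
- petri_dish: Round lidded dish, 91 mm across, 16 mm high, loose, left of the box; origin at the centre of its underside. Leave it alone.
- sample_box: Small clear box with a pale lid, 55 x 77 x 65 mm, loose, right of the box; origin at the centre of its underside. Leave it alone.

How it is judged (in metres and radians):
On the way, in this order (a step that is already met when the one before it is completed fails the run):
1. a fingertip has touched the leftmost key of the row (((y of frame_a in the frame of key_box between 0.0575 and 0.0775 m and contact force between the fingers and frame_a above 0.4 N) or (y of frame_b in the frame of key_box between 0.0575 and 0.0775 m and contact force between the fingers and frame_b above 0.4 N) or (y of frame_c in the frame of key_box between 0.0575 and 0.0775 m and contact force between the fingers and frame_c above 0.4 N) or (y of frame_d in the frame of key_box between 0.0575 and 0.0775 m and contact force between the fingers and frame_d above 0.4 N)) and value of joint key_c above 0.003 m), for 0.02 s.
2. a fingertip has touched the second key of the row (((y of frame_a in the frame of key_box between 0.0125 and 0.0325 m and contact force between the fingers and frame_a above 0.4 N) or (y of frame_b in the frame of key_box between 0.0125 and 0.0325 m and contact force between the fingers and frame_b above 0.4 N) or (y of frame_c in the frame of key_box between 0.0125 and 0.0325 m and contact force between the fingers and frame_c above 0.4 N) or (y of frame_d in the frame of key_box between 0.0125 and 0.0325 m and contact force between the fingers and frame_d above 0.4 N)) and value of joint key_c above 0.003 m), for 0.02 s.
3. a fingertip has touched the third key of the row (((y of frame_a in the frame of key_box between -0.0325 and -0.0125 m and contact force between the fingers and frame_a above 0.4 N) or (y of frame_b in the frame of key_box between -0.0325 and -0.0125 m and contact force between the fingers and frame_b above 0.4 N) or (y of frame_c in the frame of key_box between -0.0325 and -0.0125 m and contact force between the fingers and frame_c above 0.4 N) or (y of frame_d in the frame of key_box between -0.0325 and -0.0125 m and contact force between the fingers and frame_d above 0.4 N)) and value of joint key_c above 0.003 m), for 0.02 s.
4. a fingertip has touched the rightmost key of the row (((y of frame_a in the frame of key_box between -0.0775 and -0.0575 m and contact force between the fingers and frame_a above 0.4 N) or (y of frame_b in the frame of key_box between -0.0775 and -0.0575 m and contact force between the fingers and frame_b above 0.4 N) or (y of frame_c in the frame of key_box between -0.0775 and -0.0575 m and contact force between the fingers and frame_c above 0.4 N) or (y of frame_d in the frame of key_box between -0.0775 and -0.0575 m and contact force between the fingers and frame_d above 0.4 N)) and value of joint key_c above 0.003 m), for 0.02 s.
5. the latched key has been pressed and has come up (value of joint key_c below 0.0015 m), for 0.2 s.
At the end, for the whole second after the job is handed in: All four keys are up (each less than 1.5 mm down), and the timer, the dish and the sample box are within 20 mm of where they stood (value of joint each of key_a, key_b, key_c, key_d below 0.0015 m and distance of each of timer, petri_dish, sample_box from where it was at the start of the episode below 0.02 m); the robot touches nothing.
It fails at once if a key that was up is pressed more than 7 mm down, which switches it on (value of joint any of key_a, key_b, key_d above 0.007 m).
It fails at once if the timer, the dish or the sample box is moved, lifted or tipped (distance of any of timer, petri_dish, sample_box from where it was at the start of the episode above 0.02 m or angle between any of timer, petri_dish, sample_box's own z axis and vertical above 0.3 rad).
It also fails if it takes over 64 s, if anything falls off the work surface, if the arm or the gripper's body presses on something with over 40 N, if the wrist force passes 120 N, or if a joint passes its speed limit or range.

### The arm

A 6-joint arm with a two-finger parallel gripper is mounted at the origin on a cart in front of the work surface, level with it; the furniture and walls round the work are solid. World frame = base frame: x ahead of the robot, y to its left, z up, the work surface at z = 0. Lengths are in mm, angles in rad, forces in N, time in s.
With the tool pointing down it reaches from about 225 to 725 mm from the base axis. Payload 3.1 kg.
Tool frame: the origin (TCP) lies midway between the tips of the shut fingers; the grasp point (between the pads) lies 19 mm behind it; z points along the fingers, x is the direction in which the jaws open and shut, and the axes are right-handed (so a half turn about z gives the same grasp; the last joint's range is limited). The gripper opens to 85 mm and grips with 20 to 120 N. Pads are 22 mm wide; open, the fingers measure 114 mm over their backs; the gripper's body (76 mm by 85 mm) begins 54 mm behind the grasp point. The pads swing forward as they close: fully open they stand 13 mm farther back than shut.
Start: joints at [-1.395, 0.048, 0.099, 1.622, 0, 1.443], TCP at [157.038, -500.955, 204.812] pointing down, gripper open.
Joint ranges: [-2.91, 2.91], [-0.99, 1.94], [-1.21, 1.42], [-2.12, 2.29], [-1.49, 1.47], [-3.14, 3.14]. Speed limits (rad/s): [2.79, 2.79, 3.14, 3.14, 3.14, 3.14].

### API

Orientations are given as a unit quaternion [w, x, y, z].
In Python, from rig import bot gives the robot as it stands.
- The arm moves only by the tool step_arm, never from a script. Its arguments are lists of equal length, an entry for each row: "xyz": the shift along the tool's x, y, z in m, a list of three; "turn": the turn, a rotation vector about the tool's x, y, z in rad, a list of three. In form: {"xyz": [[tx, ty, tz], ...], "turn": [[wx, wy, wz], ...]}. A call has exactly 5 rows; each row is the pose to reach, as a shift and turn from the pose measured when the call began, along the tool's axes at that moment; what a row does not reach only later rows make up. A row lasts 1/12 s, in which the tool goes at most 41.7 mm and 7.16 degrees, less where a joint would pass 70% of its speed; a pose out of reach is approached as far as the arm can. A call with a gripper value outside its range is refused whole. "fingers" is the opening, from 0 (shut) to 1 (fully open), set as the call begins (left out, the last holds). The fingers move at their own pace and stop on an object; "grip_force" is the grip in N (left out, the last holds). Time passes only in rows, so rows that repeat a pose let the fingers close, or fill a call up. It gives the time, the measured TCP pose, the force and the opening at its end, in the units of the state.
- bot.observe(): the state, without advancing time (a new reading comes with each control period).
- bot.read_camera(name): name is "scene" or "top" or "wrist"; returns a dict with "color" (480x640x3 uint8, blue, green, red), "K" (3x3 intrinsics, pixels), "distortion" ([k1, k2, p1, p2, k3] as OpenCV has them; the pictures are not rectified), "rvec" (rotation vector, rad) and "tvec" (3), from world to camera coordinates, as OpenCV has them; the wrist camera has in their place "hand_eye" (4x4, takes a point from camera to tool coordinates, whose origin is the TCP and whose axes are the tool frame's). Camera axes: x right, y down, z forward; pixel columns grow to the right and rows downward; lengths in mm; the calibration is good to about 2 mm. A picture is of the moment at which its call begins: read the wrist's pose just before it. There is no depth.
- bot.finish_job(): hands the job in, once; it reports no verdict.
The state is a dict: "time": time; "q": joint angles; "joint_velocities": joint speeds; "joint_efforts": joint torques, N m; "tcp_pos": TCP position; "tool_rot": TCP orientation; "ft_force": force on the tool from outside, world axes, zero at the start; "moment": the same for the moment, N m; "gripper_width": opening from 0.0 (shut) to 1.0 (fully open).
Only numpy, scipy, OpenCV 4.12 (cv2) and the standard library are available. Lean on these libraries where they do the work, as an engineer would, in place of code of your own. Each camera call takes 0.05 s, during which the arm holds its last target.

## Working session

There is one attempt and no reset: what is moved stays moved. The work goes in short steps, Python scripts to look and compute and a tool call to move; the robot and the scene stay as the last step left them, time stands still between calls to the robot, and variables do not carry over. Pictures are saved under pics/ and viewed, and the job is handed in when it is done.

Besides the shell and the picture viewer there is one more tool, called after "Emit:" as name(argument=value, ...) on one line, values as JSON. step_arm: Moves the arm, as the interface text tells. Its arguments: {"type":"object","properties":{"xyz":{"type":"array","items":{"type":"array","items":{"type":"number"}}},"turn":{"type":"array","items":{"type":"array","items":{"type":"number"}}},"fingers":{"type":"number"},"grip_force":{"type":"number"}},"required":["xyz","turn"]}

```bash
mkdir -p pics; python3 - <<'E'
from rig import bot
import cv2
s=bot.observe(); print(s)
for n in ("scene","top","wrist"):
    c=bot.read_camera(n); cv2.imwrite(f"pics/{n}0.png",c["color"]); print(n,{k:v for k,v in c.items() if k!="color"})
E
```

```text
{'time': 0.0, 'q': array([-1.39480832e+00,  4.87678788e-02,  9.75766188e-02,  1.62200542e+00,
       -2.68446541e-05,  1.44295975e+00]), 'joint_velocities': array([ 1.58280254e-03, -2.83914918e-05,  5.79115633e-04,  1.38883258e-04,
        1.46724939e-03, -9.91820552e-04]), 'joint_efforts': array([-1.00657326e-04, -3.38778698e+01,  3.20017469e+01,  2.00369727e-02,
       -1.42254567e-04,  2.02676316e-07]), 'tcp_pos': array([ 156.90525359, -500.28782715,  203.59770287]), 'tool_rot': array([-0.00081826,  0.80596835, -0.59195741, -0.0008781 ]), 'ft_force': array([-0.25087046, -0.45352368,  0.1800265 ]), 'moment': array([-0.02547275, -0.00613196,  0.02519323]), 'gripper_width': 1.0034134300375444}
scene {'K': array([[555.32746122,   0.        , 316.14721401],
       [  0.        , 555.32746122, 245.36585426],
       [  0.        ,   0.        ,   1.        ]]), 'distortion': array([-0.0127004,  0.       ,  0.       ,  0.       ,  0.       ]), 'rvec': array([ 0.67165657, -2.66857835,  1.07391022]), 'tvec': array([ 469.98585652,  220.25732413, 1095.94407868])}
top {'K': array([[476.5131301
[... 247 characters left out ...]
473, -2.13305186,  0.21081338]), 'tvec': array([ 19.45216859, 547.37888207, 841.77855259])}
wrist {'K': array([[333.30119533,   0.        , 322.84328264],
       [  0.        , 333.30119533, 236.8865132 ],
       [  0.        ,   0.        ,   1.        ]]), 'distortion': array([-0.00990158,  0.        ,  0.        ,  0.        ,  0.        ]), 'hand_eye': array([[ 9.99999643e-01, -7.81536578e-04, -3.21459985e-04,
         4.75395538e-02],
       [ 8.42201570e-04,  9.52980564e-01,  3.03030254e-01,
        -7.85296804e+01],
       [ 6.95158896e-05, -3.03030417e-01,  9.52980882e-01,
        -1.68359064e+02],
       [ 0.00000000e+00,  0.00000000e+00,  0.00000000e+00,
         1.00000000e+00]])}
```

View pics/top0.png

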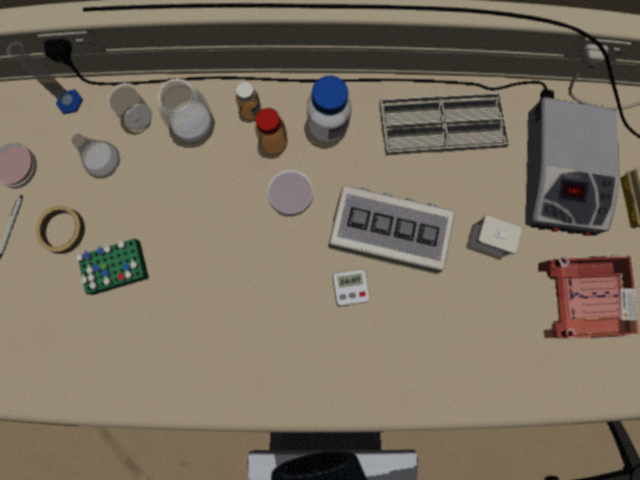

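View pics/scene0.png

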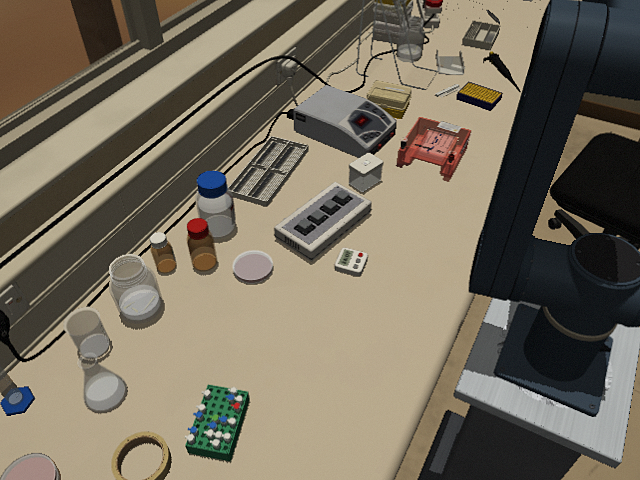

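The top view shows the switch box around (392,228), with bezels near (358,217), (381,224), (405,230) and (428,235). The dish is at (290,192), the timer at (351,288) and the sample box at (497,236). I'll measure the bezels next.

```bash
cat > h.py <<'E'
import numpy as np, cv2
from scipy.spatial.transform import Rotation as R
def cam(c,s=None):
    if "rvec" in c:
        Rm,_=cv2.Rodrigues(c["rvec"]); return Rm.T, -Rm.T@c["tvec"]
    w,x,y,z=s["tool_rot"]; Rt=R.from_quat([x,y,z,w]).as_matrix(); H=c["hand_eye"]
    return Rt@H[:3,:3], Rt@H[:3,3]+s["tcp_pos"]
def ray(c,px,z,s=None):
    Rw,o=cam(c,s)
    u=cv2.undistortPoints(np.array(px,float).reshape(-1,1,2),c["K"],c["distortion"]).reshape(-1,2)
    d=np.c_[u,np.ones(len(u))]@Rw.T
    return o+d*((z-o[2])/d[:,2])[:,None]
def proj(c,P,s=None):
    Rw,o=cam(c,s)
    rv,_=cv2.Rodrigues(Rw.T); return cv2.projectPoints(np.array(P,float).reshape(-1,1,3),rv,-Rw.T@o,c["K"],c["distortion"])[0].reshape(-1,2)
E
python3 - <<'E'
from rig import bot
from h import *
c=bot.read_camera("top"); im=c["color"]
cv2.imwrite("pics/topz.png",cv2.resize(im[175:285,310:460],None,fx=5,fy=5,interpolation=cv2.INTER_CUBIC))
g=cv2.cvtColor(im,cv2.COLOR_BGR2GRAY)
m=(g<62).astype(np.uint8); roi=np.zeros_like(m); roi[195:260,335:450]=1; m*=roi
ctr,_=cv2.findContours(m,cv2.RETR_EXTERNAL,cv2.CHAIN_APPROX_NONE)
P=[]
for k in ctr:
    if cv2.contourArea(k)>60:
        r=cv2.minAreaRect(k); P.append(r[0]); print(r)
P=np.array(sorted(P)); W=ray(c,P,48); print(W, np.diff(W,axis=0), np.linalg.norm(np.diff(W,axis=0),axis=1))
s=cv2.imread("pics/scene0.png"); cv2.imwrite("pics/scenez.png",cv2.resize(s[175:265,265:380],None,fx=6,fy=6,interpolation=cv2.INTER_CUBIC))
E
```

```text
((362.75372314453125, 253.55902099609375), (57.489131927490234, 2.786116123199463), 13.091893196105957)
((427.5961608886719, 234.5192108154297), (19.415496826171875, 19.21938133239746), 11.309932708740234)
((404.64703369140625, 229.08824157714844), (19.740671157836914, 19.198347091674805), 12.52880859375)
((381.4831237792969, 223.57301330566406), (19.937543869018555, 19.188013076782227), 12.994616508483887)
((358.3370361328125, 218.039306640625), (19.862590789794922, 19.11305809020996), 12.994616508483887)
[[ 590.36231787  -48.02131688   48.        ]
 [ 522.35224436  -55.32642267   48.        ]
 [ 579.80932417  -91.8224963    48.        ]
 [ 569.31111933 -135.73366874   48.        ]
 [ 558.97350936 -179.39855785   48.        ]] [[-68.01007351  -7.30510579   0.        ]
 [ 57.45707981 -36.49607362   0.        ]
 [-10.49820484 -43.91117244   0.        ]
 [-10.33760998 -43.66488912   0.        ]] [68.40127681 68.06819676 45.14868071 44.87191462]
```

View pics/topz.png

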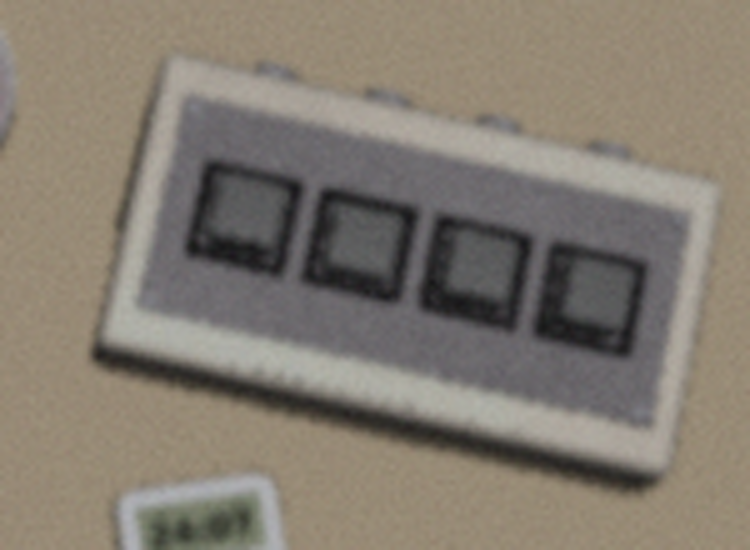

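View pics/scenez.png

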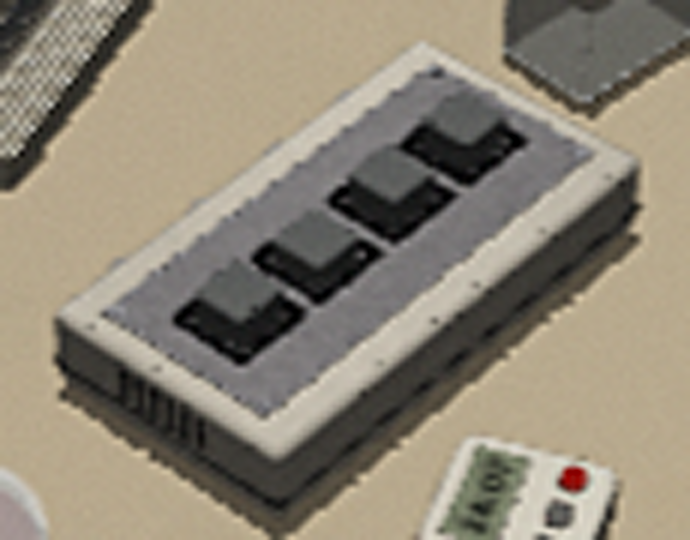

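```bash
cat >> h.py <<'E'
KEYS=np.array([[590.36,-48.02],[579.81,-91.82],[569.31,-135.73],[558.97,-179.40]])
YAW=np.radians(-13.4)
def plan(s,target,yaw=YAW):
    w,x,y,z=s["tool_rot"]; Rt=R.from_quat([x,y,z,w])
    cx,sx=np.cos(yaw),np.sin(yaw)
    Rd=R.from_matrix(np.array([[cx,sx,0],[sx,-cx,0],[0,0,-1]]))
    sh=Rt.inv().apply(np.array(target)-s["tcp_pos"])/1000
    rv=(Rt.inv()*Rd).as_rotvec()
    print("t",round(s["time"],2),"tcp",s["tcp_pos"].round(2),"F",s["ft_force"].round(2),"grip",round(s["gripper_width"],3))
    print("shift",sh.round(4),"turn",rv.round(4))
E
python3 -c "
from rig import bot
from h import *
plan(bot.observe(),[575,-114,190])"
```

```text
t 0.2 tcp [ 156.97 -500.54  204.04] F [0.19 0.53 0.3 ] grip 0.998
shift [-0.2438 -0.5145  0.0145] turn [-9.0000e-04  1.3000e-03 -1.0331e+00]
```

Emit:
step_arm(xyz=[[-0.016,-0.034,0],[-0.032,-0.068,0],[-0.048,-0.102,0],[-0.064,-0.136,0],[-0.08,-0.17,0]], turn=[[0,0,-0.07],[0,0,-0.14],[0,0,-0.21],[0,0,-0.28],[0,0,-0.35]], fingers=0, grip_force=20)

```text
time: 0.62
tcp_pos: [296.1, -372.0, 204.0]
tool_rot: [-0.001, 0.897, -0.441, -0.0]
ft_force: [1.1, -0.1, 0.1]
gripper_width: 0.299
```

```bash
python3 -c "
from rig import bot
from h import *
plan(bot.observe(),[575,-114,190])"
```

```text
t 0.62 tcp [ 296.1  -372.    203.97] F [ 1.14 -0.1   0.08] grip 0.299
shift [-0.0341 -0.3784  0.0143] turn [-0.0013  0.0011 -0.6804]
```

Emit:
step_arm(xyz=[[-0.003,-0.038,0.001],[-0.007,-0.076,0.003],[-0.01,-0.114,0.004],[-0.014,-0.152,0.006],[-0.017,-0.19,0.007]], turn=[[0,0,-0.07],[0,0,-0.14],[0,0,-0.21],[0,0,-0.28],[0,0,-0.35]])

```text
time: 1.03
tcp_pos: [437.1, -240.8, 196.9]
tool_rot: [-0.001, 0.961, -0.277, -0.0]
ft_force: [1.0, -0.9, -0.2]
gripper_width: -0.0
```

```bash
python3 -c "
from rig import bot
from h import *
plan(bot.observe(),[575,-114,190])"
```

```text
t 1.03 tcp [ 437.12 -240.81  196.87] F [ 0.95 -0.88 -0.22] grip -0.0
shift [ 0.0493 -0.1807  0.007 ] turn [-0.0015  0.0012 -0.327 ]
```

Emit:
step_arm(xyz=[[0.01,-0.037,0.002],[0.02,-0.074,0.004],[0.03,-0.11,0.006],[0.04,-0.147,0.007],[0.049,-0.181,0.007]], turn=[[0,0,-0.07],[0,0,-0.14],[0,0,-0.21],[0,0,-0.28],[0,0,-0.327]])

```text
time: 1.45
tcp_pos: [575.9, -111.5, 189.2]
tool_rot: [-0.001, 0.993, -0.115, -0.001]
ft_force: [0.8, -0.5, 0.9]
gripper_width: 0.0
```

```bash
python3 - <<'E'
from rig import bot
from h import *
s=bot.observe(); c=bot.read_camera("wrist"); plan(s,[590.4,-48,90])
im=c["color"]; cv2.imwrite("pics/w1.png",im)
for k in KEYS: print(proj(c,[[k[0],k[1],48],[k[0],k[1],61],[k[0],k[1],57]],s).round(1).tolist())
E
```

```text
t 1.45 tcp [ 575.94 -111.54  189.22] F [ 0.8  -0.5   0.92] grip 0.0
shift [-0.0002 -0.065   0.0993] turn [-0.0019  0.0018  0.0039]
[[321.7, 146.3], [321.6, 147.0], [321.6, 146.8]]
[[321.5, 196.0], [321.4, 198.7], [321.4, 197.8]]
[[321.3, 241.7], [321.3, 246.0], [321.3, 244.6]]
[[321.3, 283.4], [321.3, 289.2], [321.3, 287.4]]
```

View pics/w1.png

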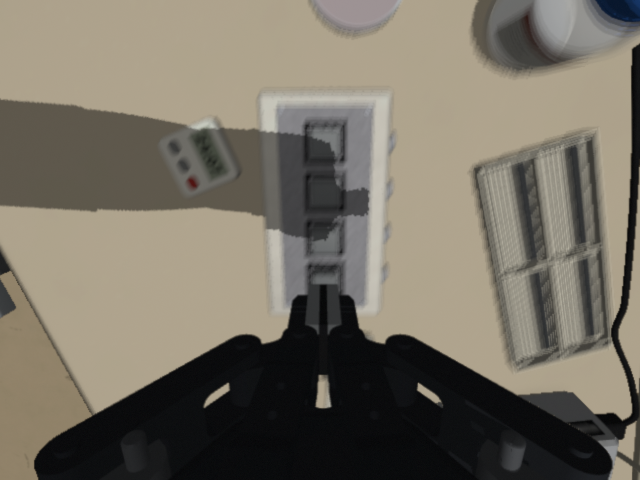

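The wrist view shows the shut fingers at the bottom centre, the leftmost bezel near (326,143) and the second near (325,192). The bezels were predicted about 4 px off and the image is blurred, so I'll settle the arm and measure again.

Emit:
step_arm(xyz=[[0,0.02,0],[0,0.035,0],[0,0.035,0],[0,0.035,0],[0,0.035,0]], turn=[[0,0,0],[0,0,0],[0,0,0],[0,0,0],[0,0,0]])

```text
time: 1.92
tcp_pos: [572.1, -140.8, 187.8]
tool_rot: [-0.004, 0.994, -0.112, 0.001]
ft_force: [-0.2, 0.2, 0.6]
gripper_width: 0.002
```

```bash
python3 - <<'E'
from rig import bot
from h import *
s=bot.observe(); c=bot.read_camera("wrist"); plan(s,[590.4,-48,90]); print(abs(s["joint_velocities"]).max())
im=c["color"]; cv2.imwrite("pics/w2.png",cv2.resize(im[40:300,220:430],None,fx=2.3,fy=2.3,interpolation=cv2.INTER_CUBIC))
print(proj(c,[[*k,48] for k in KEYS],s).round(1).tolist())
E
```

```text
t 1.92 tcp [ 572.05 -140.8   187.76] F [-0.25  0.18  0.59] grip 0.002
shift [-0.0028 -0.0938  0.0985] turn [-0.0079 -0.0003  0.0092]
0.006730714247442123
[[318.5, 112.5], [318.2, 165.1], [317.9, 213.6], [317.8, 257.9]]
```

View pics/w2.png

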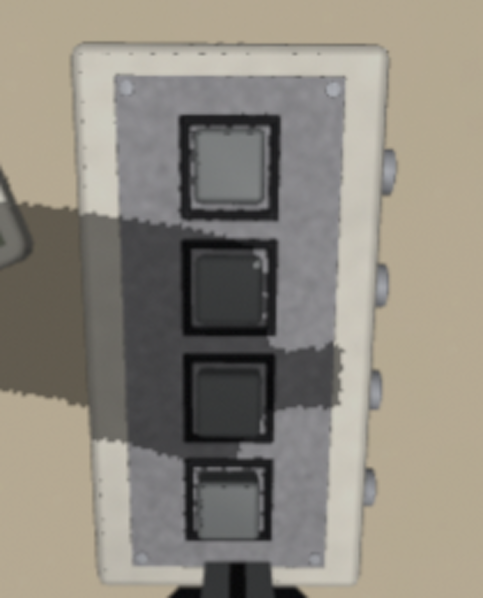

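The settled view puts the bezels within about 1 mm of prediction: L1 (319.6,112.6), L2 (319.6,164.8), L3 (319.6,212.8), L4 (319.1,257.4). I can't make out the latched key safely by eye, so contact heights will show which one it is. I'll move over the leftmost key.

```bash
sed -i 's/^KEYS=.*/&\nKEYS=KEYS+np.array([1.1,-0.2])/' h.py; cat > p.py <<'E'
import sys
from rig import bot
from h import *
i=int(sys.argv[1]); z=float(sys.argv[2])
plan(bot.observe(),[*KEYS[i],z])
E
python3 p.py 0 80
```

```text
t 1.97 tcp [ 572.09 -140.7   187.87] F [-1.26  0.01 -0.33] grip 0.001
shift [-0.0017 -0.0936  0.1086] turn [-0.0078 -0.0004  0.0096]
```

Emit:
step_arm(xyz=[[0,-0.03,0.025],[-0.001,-0.06,0.05],[-0.002,-0.084,0.075],[-0.002,-0.094,0.095],[-0.002,-0.094,0.106]], turn=[[0,0,0],[-0.004,0,0.005],[-0.008,0,0.009],[-0.008,0,0.009],[-0.008,0,0.009]])

```text
time: 2.38
tcp_pos: [589.6, -44.4, 79.5]
tool_rot: [-0.001, 0.993, -0.114, -0.002]
ft_force: [-0.9, -0.2, -1.0]
gripper_width: 0.001
```

Emit:
step_arm(xyz=[[0,0,0],[0,0,0],[0,0,0],[0,0,0],[0,0,0]], turn=[[0,0,0],[0,0,0],[0,0,0],[0,0,0],[0,0,0]])

```text
time: 2.8
tcp_pos: [590.8, -45.6, 81.6]
tool_rot: [-0.0, 0.993, -0.115, -0.0]
ft_force: [0.7, 0.3, 0.0]
gripper_width: -0.0
```

```bash
python3 p.py 0 64
```

```text
t 2.8 tcp [590.84 -45.61  81.58] F [0.71 0.25 0.01] grip -0.0
shift [0.0012 0.0024 0.0176] turn [-0.0008  0.0005  0.0031]
```

Emit:
step_arm(xyz=[[0.001,0.002,0.004],[0.001,0.002,0.008],[0.001,0.002,0.012],[0.001,0.002,0.015],[0.001,0.002,0.015]], turn=[[0,0,0],[0,0,0],[0,0,0],[0,0,0],[0,0,0]])

```text
time: 3.22
tcp_pos: [590.4, -47.7, 65.1]
tool_rot: [-0.001, 0.993, -0.115, -0.001]
ft_force: [-0.1, -0.1, -0.2]
gripper_width: 0.002
```

Emit:
step_arm(xyz=[[0,0,0],[0,0,0],[0,0,0],[0,0,0],[0,0,0]], turn=[[0,0,0],[0,0,0],[0,0,0],[0,0,0],[0,0,0]])

```text
time: 3.63
tcp_pos: [590.6, -47.6, 65.3]
tool_rot: [-0.001, 0.993, -0.115, -0.001]
ft_force: [0.3, -0.1, -0.2]
gripper_width: -0.0
```

```bash
python3 p.py 0 61
```

```text
t 3.63 tcp [590.57 -47.64  65.34] F [ 0.26 -0.11 -0.21] grip -0.0
shift [0.001  0.0004 0.0043] turn [-0.0007  0.0025  0.0031]
```

Emit:
step_arm(xyz=[[0.001,0,0.001],[0.001,0,0.002],[0.001,0,0.003],[0.001,0,0.004],[0.001,0,0.004]], turn=[[0,0,0],[0,0,0],[0,0,0],[0,0,0],[0,0,0]])

```text
time: 4.05
tcp_pos: [591.3, -47.8, 60.9]
tool_rot: [-0.001, 0.993, -0.115, -0.002]
ft_force: [-0.3, -0.2, 0.5]
gripper_width: -0.003
```

Emit:
step_arm(xyz=[[0,0,0.0005],[0,0,0.001],[0,0,0.001],[0,0,0.001],[0,0,0.001]], turn=[[0,0,0],[0,0,0],[0,0,0],[0,0,0],[0,0,0]])

```text
time: 4.47
tcp_pos: [591.3, -47.8, 59.9]
tool_rot: [-0.001, 0.993, -0.115, -0.002]
ft_force: [0.2, 0.6, 0.8]
gripper_width: 0.002
```

Emit:
step_arm(xyz=[[0,0,0.0005],[0,0,0.001],[0,0,0.001],[0,0,0.001],[0,0,0.001]], turn=[[0,0,0],[0,0,0],[0,0,0],[0,0,0],[0,0,0]])

```text
time: 4.88
tcp_pos: [591.3, -47.8, 59.0]
tool_rot: [-0.001, 0.993, -0.115, -0.001]
ft_force: [-0.1, -0.6, -0.2]
gripper_width: -0.001
```

Emit:
step_arm(xyz=[[0,0,0],[0,0,0],[0,0,0],[0,0,0],[0,0,0]], turn=[[0,0,0],[0,0,0],[0,0,0],[0,0,0],[0,0,0]])

```text
time: 5.3
tcp_pos: [591.3, -47.8, 59.0]
tool_rot: [-0.001, 0.993, -0.115, -0.001]
ft_force: [0.6, 0.6, -0.8]
gripper_width: -0.003
```

Emit:
step_arm(xyz=[[0,0,0.0005],[0,0,0.001],[0,0,0.001],[0,0,0.001],[0,0,0.001]], turn=[[0,0,0],[0,0,0],[0,0,0],[0,0,0],[0,0,0]])

```text
time: 5.72
tcp_pos: [591.3, -47.8, 57.9]
tool_rot: [-0.001, 0.993, -0.115, -0.002]
ft_force: [-0.1, -0.1, 0.2]
gripper_width: -0.002
```

```bash
python3 - <<'E'
from rig import bot
import cv2
c=bot.read_camera("wrist")["color"]
cv2.imwrite("pics/w3.png",cv2.resize(c[150:350,220:430],None,fx=2.8,fy=2.8,interpolation=cv2.INTER_CUBIC))
print(bot.observe()["ft_force"],bot.observe()["tcp_pos"])
c=bot.read_camera("scene")["color"]
cv2.imwrite("pics/s3.png",cv2.resize(c[155:285,245:400],None,fx=4.5,fy=4.5,interpolation=cv2.INTER_CUBIC))
E
```

```text
[ 0.07466866 -0.44901427 -0.18984622] [591.26287673 -47.81920274  57.9430741 ]
```

View pics/w3.png

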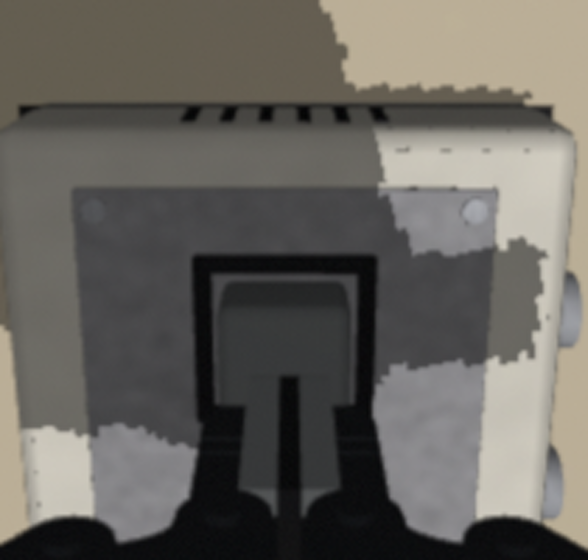

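View pics/s3.png

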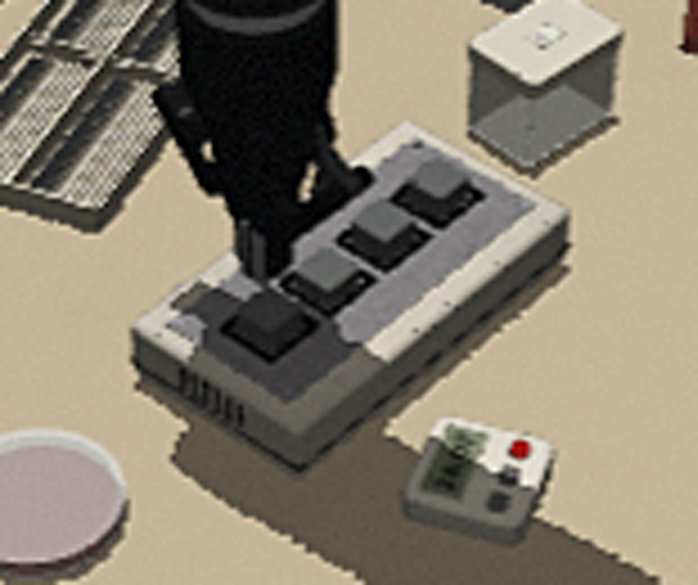

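```bash
python3 - <<'E'
from rig import bot
from h import *
s=bot.observe(); c=bot.read_camera("wrist"); t=s["tcp_pos"]
def cr(P): return ((proj(c,P,s)-[220,150])*2.8).round(0).tolist()
w=s["tool_rot"]; Rt=R.from_quat([w[1],w[2],w[3],w[0]]).as_matrix()
print("tcp",cr([t]),"front edge y-11",cr([t+Rt@[0,-11,0]]), "y-5",cr([t+Rt@[0,-5,0]]))
yb=np.array([-np.sin(YAW),np.cos(YAW)])
for z in (61,57): print(z,"centre",cr([[*KEYS[0],z]]),"left edge",cr([[*(KEYS[0]+13*yb),z]]))
print("bezel L edge",cr([[*(KEYS[0]+19*yb),48]]),"box L",cr([[*(KEYS[0]+44.5*yb),45]]))
c=bot.read_camera("scene")
print("scene tcp",((proj(c,[t,[*KEYS[0],61]])-[245,155])*4.5).tolist())
im=c["color"];cv2.imwrite("pics/s4.png",cv2.resize(im[195:250,275:345],None,fx=10,fy=10,interpolation=cv2.INTER_CUBIC))
E
```

```text
tcp [[284.0, 362.0]] front edge y-11 [[284.0, 310.0]] y-5 [[284.0, 338.0]]
61 centre [[285.0, 370.0]] left edge [[285.0, 308.0]]
57 centre [[285.0, 361.0]] left edge [[286.0, 300.0]]
bezel L edge [[286.0, 256.0]] box L [[286.0, 128.0]]
scene tcp [[265.73787718859444, 307.023400236439], [265.7098683219383, 302.173836306852]]
```

View pics/s4.png

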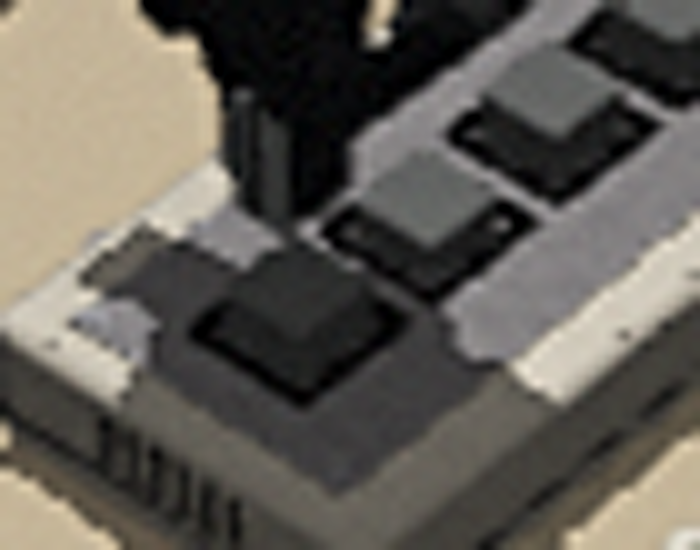

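```bash
python3 - <<'E'
from rig import bot
from h import *
s=bot.observe(); c=bot.read_camera("wrist"); sc=bot.read_camera("scene"); t=s["tcp_pos"]
w=s["tool_rot"]; Rt=R.from_quat([w[1],w[2],w[3],w[0]]).as_matrix()
print("scene cam at",cam(sc)[1])
for z in range(56,84,3):
    P=ray(c,[[315,284],[334,284]],z,s)
    print(z,((P-t)@Rt).round(1).tolist(),((proj(sc,P)-[275,195])*10).round(0).tolist())
im=c["color"];cv2.imwrite("pics/w4.png",cv2.resize(im[220:340,260:390],None,fx=5.5,fy=5,interpolation=cv2.INTER_CUBIC))
E
```

```text
scene cam at [124.01024467 750.37238606 944.48724672]
56 [[-3.7, 3.9, 2.0], [7.0, 3.9, 2.0]] [[314.0, 287.0], [280.0, 266.0]]
59 [[-3.6, 2.5, -1.0], [6.9, 2.5, -1.0]] [[309.0, 281.0], [275.0, 260.0]]
62 [[-3.5, 1.0, -4.0], [6.8, 1.0, -4.0]] [[304.0, 274.0], [271.0, 254.0]]
65 [[-3.4, -0.4, -7.0], [6.7, -0.4, -7.0]] [[300.0, 268.0], [267.0, 248.0]]
68 [[-3.4, -1.9, -10.0], [6.6, -1.9, -10.0]] [[295.0, 261.0], [263.0, 242.0]]
71 [[-3.3, -3.3, -13.0], [6.5, -3.3, -13.0]] [[290.0, 255.0], [259.0, 236.0]]
74 [[-3.2, -4.7, -16.0], [6.4, -4.8, -16.0]] [[285.0, 249.0], [254.0, 230.0]]
77 [[-3.1, -6.2, -19.0], [6.2, -6.2, -19.0]] [[280.0, 242.0], [250.0, 223.0]]
80 [[-3.0, -7.6, -22.0], [6.1, -7.6, -22.0]] [[275.0, 236.0], [246.0, 217.0]]
83 [[-3.0, -9.1, -25.0], [6.0, -9.1, -25.0]] [[271.0, 229.0], [241.0, 211.0]]
```

View pics/w4.png

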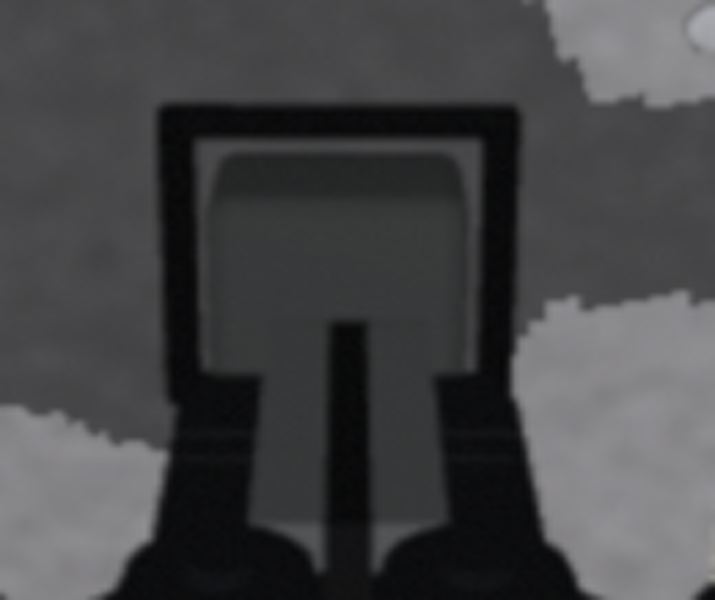

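The wrist and scene views agree that the visible fingertip is still above the cap: the tip's front edge is at wrist pixel (321,284) and scene zoom (280,222). That matches the near-zero force, so I'll go down in 2 mm steps and watch the force.

Emit:
step_arm(xyz=[[0,0,0.0005],[0,0,0.001],[0,0,0.0015],[0,0,0.0015],[0,0,0.0015]], turn=[[0,0,0],[0,0,0],[0,0,0],[0,0,0],[0,0,0]])

```text
time: 6.43
tcp_pos: [591.2, -47.8, 56.4]
tool_rot: [-0.001, 0.993, -0.115, -0.002]
ft_force: [-0.2, 0.4, -0.5]
gripper_width: 0.0
```

```bash
python3 - <<'E'
from rig import bot
from h import *
import numpy as np
for n in ("a","b"):
  sc=bot.read_camera("scene"); s=bot.observe(); print(s["ft_force"].round(2),s["tcp_pos"].round(2))
c=bot.read_camera("top")["color"]; cv2.imwrite("pics/t5.png",cv2.resize(c[175:285,310:460],None,fx=5,fy=5,interpolation=cv2.INTER_CUBIC))
E
```

```text
[-0.75 -0.09  0.88] [591.26 -47.8   56.43]
[ 0.14 -0.09  0.36] [591.3  -47.81  56.48]
```

View pics/t5.png

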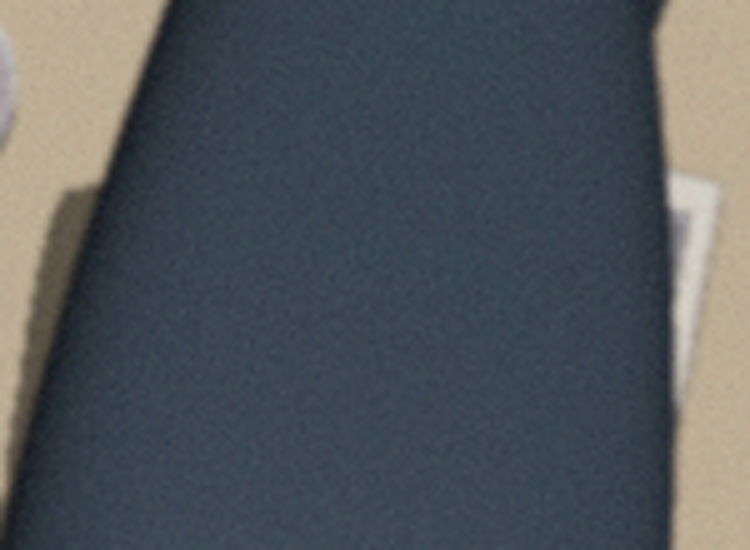

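Emit:
step_arm(xyz=[[0,0,0.0005],[0,0,0.001],[0,0,0.0015],[0,0,0.0015],[0,0,0.0015]], turn=[[0,0,0],[0,0,0],[0,0,0],[0,0,0],[0,0,0]])

```text
time: 7.0
tcp_pos: [591.2, -47.8, 54.9]
tool_rot: [-0.001, 0.993, -0.115, -0.002]
ft_force: [0.3, -0.2, 0.1]
gripper_width: 0.002
```

Emit:
step_arm(xyz=[[0,0,0.0005],[0,0,0.001],[0,0,0.0015],[0,0,0.0015],[0,0,0.0015]], turn=[[0,0,0],[0,0,0],[0,0,0],[0,0,0],[0,0,0]])

```text
time: 7.42
tcp_pos: [591.2, -47.8, 53.3]
tool_rot: [-0.001, 0.993, -0.115, -0.002]
ft_force: [0.8, 0.0, -0.0]
gripper_width: 0.001
```

Emit:
step_arm(xyz=[[0,0,0.0005],[0,0,0.001],[0,0,0.0015],[0,0,0.0015],[0,0,0.0015]], turn=[[0,0,0],[0,0,0],[0,0,0],[0,0,0],[0,0,0]])

```text
time: 7.83
tcp_pos: [591.1, -47.8, 51.8]
tool_rot: [-0.001, 0.993, -0.115, -0.002]
ft_force: [0.2, -0.5, 1.0]
gripper_width: -0.003
```

```bash
cat > look.py <<'E'
import sys
from rig import bot
from h import *
s=bot.observe(); print(s["ft_force"].round(2),s["tcp_pos"].round(2))
a=bot.read_camera("scene")["color"][195:250,275:345]; b=bot.read_camera("wrist")["color"][220:340,260:390]
f=cv2.INTER_CUBIC
im=np.hstack([cv2.resize(a,(400,314),interpolation=f),cv2.resize(b,(400,314),interpolation=f)])
cv2.imwrite(sys.argv[1],cv2.convertScaleAbs(im,alpha=1.7,beta=0)); s=bot.observe(); print(s["ft_force"].round(2),s["time"])
E
python3 look.py pics/l6.png
```

```text
[ 0.18 -0.49  1.02] [591.1  -47.8   51.76]
[-0.55  0.09  0.16] 7.9333
```

View pics/l6.png

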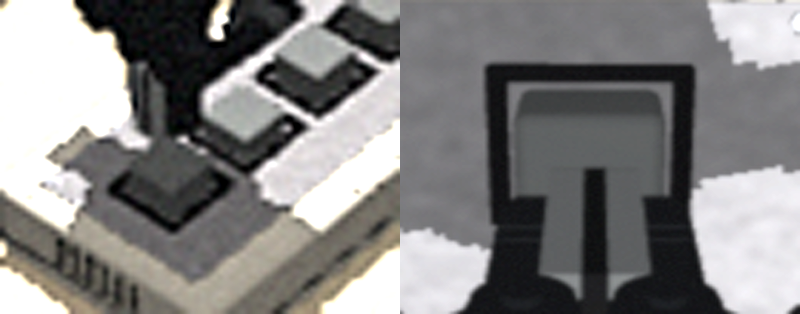

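The tip is still above the cap in both views, with its scene end at about (160,140) in the panel, and there is no force yet. Continuing down.

Emit:
step_arm(xyz=[[0,0,0.0005],[0,0,0.001],[0,0,0.0015],[0,0,0.002],[0,0,0.002]], turn=[[0,0,0],[0,0,0],[0,0,0],[0,0,0],[0,0,0]])

```text
time: 8.35
tcp_pos: [591.0, -47.8, 49.6]
tool_rot: [-0.001, 0.993, -0.115, -0.002]
ft_force: [-0.1, -0.0, 0.2]
gripper_width: 0.0
```

```bash
python3 p.py 0 48
```

```text
t 8.35 tcp [591.03 -47.76  49.63] F [-0.06 -0.03  0.21] grip 0.0
shift [0.0005 0.0004 0.0016] turn [-0.0007  0.0036  0.0031]
```

Emit:
step_arm(xyz=[[0,0,0.0005],[0,0,0.001],[0,0,0.0015],[0,0,0.002],[0,0,0.002]], turn=[[0,0.001,0],[0,0.003,0],[0,0.003,0],[0,0.003,0],[0,0.003,0]])

```text
time: 8.77
tcp_pos: [590.9, -47.7, 47.5]
tool_rot: [-0.0, 0.993, -0.115, -0.0]
ft_force: [0.4, 0.6, 0.3]
gripper_width: 0.002
```

```bash
python3 p.py 0 45
```

```text
t 8.77 tcp [590.91 -47.73  47.47] F [0.41 0.59 0.28] grip 0.002
shift [0.0006 0.0004 0.0025] turn [-0.0007  0.0009  0.0031]
```

Emit:
step_arm(xyz=[[0,0,0.0005],[0,0,0.001],[0,0,0.0015],[0,0,0.002],[0,0,0.002]], turn=[[0,0,0],[0,0,0],[0,0,0],[0,0,0],[0,0,0]])

```text
time: 9.18
tcp_pos: [590.8, -47.7, 45.3]
tool_rot: [-0.0, 0.993, -0.115, -0.001]
ft_force: [-0.2, -0.2, 0.3]
gripper_width: 0.001
```

```bash
python3 look.py pics/l7.png
```

```text
[-0.25 -0.24  0.3 ] [590.81 -47.7   45.29]
[0.18 0.4  0.58] 9.2833
```

View pics/l7.png

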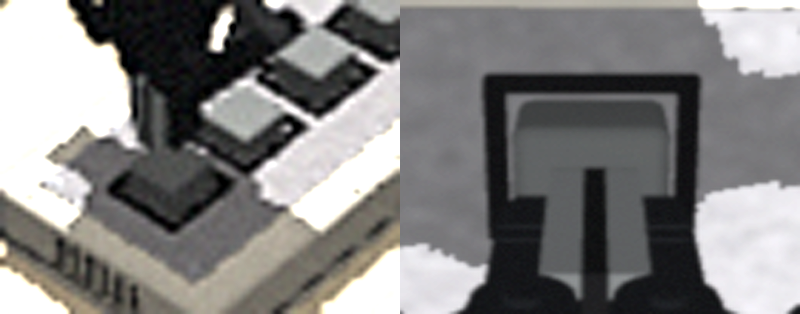

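Emit:
step_arm(xyz=[[0,0,0.0005],[0,0,0.001],[0,0,0.0015],[0,0,0.002],[0,0,0.002]], turn=[[0,0,0],[0,0,0],[0,0,0],[0,0,0],[0,0,0]])

```text
time: 9.7
tcp_pos: [590.7, -47.7, 43.2]
tool_rot: [-0.0, 0.993, -0.115, -0.001]
ft_force: [0.8, 0.1, -0.2]
gripper_width: -0.001
```

Emit:
step_arm(xyz=[[0,0,0.0005],[0,0,0.001],[0,0,0.001],[0,0,0.0015],[0,0,0.0015]], turn=[[0,0,0],[0,0,0],[0,0,0],[0,0,0],[0,0,0]])

```text
time: 10.12
tcp_pos: [590.7, -47.7, 41.7]
tool_rot: [-0.0, 0.993, -0.115, -0.001]
ft_force: [0.9, -0.1, -0.0]
gripper_width: -0.002
```

Emit:
step_arm(xyz=[[0,0,0.0005],[0,0,0.001],[0,0,0.001],[0,0,0.0015],[0,0,0.0015]], turn=[[0,0,0],[0,0,0],[0,0,0],[0,0,0],[0,0,0]])

```text
time: 10.53
tcp_pos: [590.7, -47.7, 40.1]
tool_rot: [-0.0, 0.993, -0.115, -0.001]
ft_force: [0.2, -0.7, 0.0]
gripper_width: -0.003
```

```bash
python3 look.py pics/l8.png
```

```text
[ 0.2  -0.65  0.01] [590.67 -47.68  40.07]
[-0.27  0.   -0.11] 10.6333
```

View pics/l8.png

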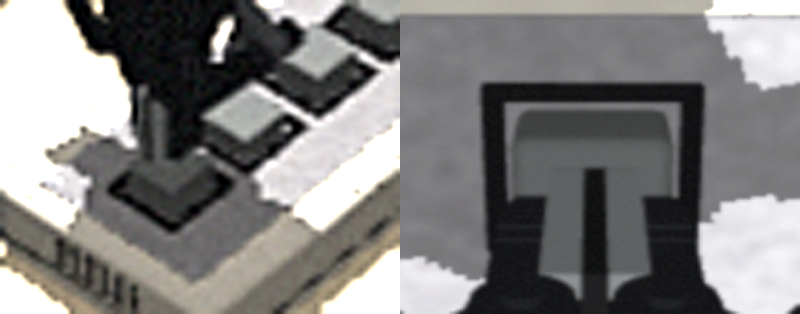

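Emit:
step_arm(xyz=[[0,0,0.0005],[0,0,0.001],[0,0,0.0015],[0,0,0.0015],[0,0,0.0015]], turn=[[0,0,0],[0,0,0],[0,0,0],[0,0,0],[0,0,0]])

```text
time: 11.05
tcp_pos: [590.6, -47.7, 38.5]
tool_rot: [-0.0, 0.993, -0.115, -0.001]
ft_force: [-0.4, 0.2, -0.4]
gripper_width: 0.003
```

Emit:
step_arm(xyz=[[0,0,0],[0,0,0.0005],[0,0,0.001],[0,0,0.001],[0,0,0.001]], turn=[[0,0,0],[0,0,0],[0,0,0],[0,0,0],[0,0,0]])

```text
time: 11.47
tcp_pos: [590.5, -47.7, 37.5]
tool_rot: [-0.0, 0.993, -0.115, -0.001]
ft_force: [0.8, 0.7, 0.5]
gripper_width: 0.003
```

Emit:
step_arm(xyz=[[0,0,0],[0,0,0.0005],[0,0,0.001],[0,0,0.001],[0,0,0.001]], turn=[[0,0,0],[0,0,0],[0,0,0],[0,0,0],[0,0,0]])

```text
time: 11.88
tcp_pos: [590.5, -47.6, 36.3]
tool_rot: [-0.0, 0.993, -0.115, -0.001]
ft_force: [0.6, 0.4, -0.2]
gripper_width: 0.004
```

```bash
python3 look.py pics/l9.png
```

```text
[ 0.61  0.36 -0.18] [590.47 -47.62  36.34]
[ 0.72 -0.56  0.16] 11.9833
```

View pics/l9.png

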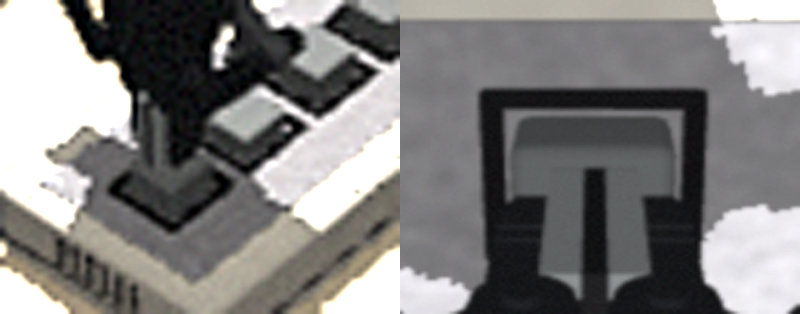

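Emit:
step_arm(xyz=[[0,0,0],[0,0,0.0005],[0,0,0.001],[0,0,0.0015],[0,0,0.0015]], turn=[[0,0,0],[0,0,0],[0,0,0],[0,0,0],[0,0,0]])

```text
time: 12.4
tcp_pos: [590.4, -47.6, 34.7]
tool_rot: [-0.0, 0.993, -0.115, -0.001]
ft_force: [-0.6, -0.1, 0.3]
gripper_width: -0.001
```

Emit:
step_arm(xyz=[[0,0,0],[0,0,0.0005],[0,0,0.001],[0,0,0.001],[0,0,0.001]], turn=[[0,0,0],[0,0,0],[0,0,0],[0,0,0],[0,0,0]])

```text
time: 12.82
tcp_pos: [590.4, -47.6, 34.1]
tool_rot: [-0.0, 0.993, -0.115, -0.001]
ft_force: [-1.0, 1.4, 2.9]
gripper_width: 0.001
```

```bash
python3 - <<'E'
from rig import bot
for i in range(4):
    bot.read_camera("wrist"); s=bot.observe(); print(s["time"],s["ft_force"].round(2),s["tcp_pos"].round(2))
E
```

```text
12.8667 [-2.51  0.64  2.63] [590.41 -47.61  34.03]
12.9167 [-0.83  1.38  3.58] [590.41 -47.63  33.99]
12.9667 [-0.96  0.57  2.63] [590.41 -47.62  33.92]
13.0167 [-0.89  0.29  2.29] [590.41 -47.61  33.9 ]
```

Touch registered on the leftmost key: about 2.6 N at TCP z ≈ 34.1, so the tips really sit about 27 mm behind the stated TCP. I'll lift and go to key 2.

Emit:
step_arm(xyz=[[0,0,-0.005],[0,0,-0.01],[0,0.015,-0.01],[0,0.03,-0.01],[0,0.045,-0.01]], turn=[[0,0,0],[0,0,0],[0,0,0],[0,0,0],[0,0,0]])

```text
time: 13.43
tcp_pos: [580.5, -91.8, 44.4]
tool_rot: [-0.0, 0.993, -0.115, -0.0]
ft_force: [-0.0, -0.6, -0.4]
gripper_width: 0.005
```

```bash
python3 p.py 1 41
```

```text
t 13.43 tcp [580.46 -91.75  44.36] F [-0.03 -0.56 -0.39] grip 0.005
shift [0.0005 0.0002 0.0034] turn [-0.0006  0.0011  0.004 ]
```

Emit:
step_arm(xyz=[[0,0,0.001],[0,0,0.002],[0,0,0.003],[0,0,0.004],[0,0,0.004]], turn=[[0,0,0],[0,0,0],[0,0,0],[0,0,0],[0,0,0]])

```text
time: 13.85
tcp_pos: [580.3, -90.9, 40.0]
tool_rot: [-0.001, 0.993, -0.114, -0.001]
ft_force: [0.4, -0.0, 0.8]
gripper_width: -0.004
```

Emit:
step_arm(xyz=[[0,0,0.0005],[0,0,0.001],[0,0,0.0015],[0,0,0.0015],[0,0,0.0015]], turn=[[0,0,0],[0,0,0],[0,0,0],[0,0,0],[0,0,0]])

```text
time: 14.27
tcp_pos: [580.3, -90.8, 38.4]
tool_rot: [-0.001, 0.993, -0.114, -0.001]
ft_force: [0.3, -0.5, -0.5]
gripper_width: 0.001
```

Emit:
step_arm(xyz=[[0,0,0.0005],[0,0,0.001],[0,0,0.0015],[0,0,0.0015],[0,0,0.0015]], turn=[[0,0,0],[0,0,0],[0,0,0],[0,0,0],[0,0,0]])

```text
time: 14.68
tcp_pos: [580.3, -90.8, 36.9]
tool_rot: [-0.001, 0.993, -0.114, -0.001]
ft_force: [0.0, -0.5, -0.6]
gripper_width: -0.004
```

Emit:
step_arm(xyz=[[0,0,0.0005],[0,0,0.001],[0,0,0.0015],[0,0,0.0015],[0,0,0.0015]], turn=[[0,0,0],[0,0,0],[0,0,0],[0,0,0],[0,0,0]])

```text
time: 15.1
tcp_pos: [580.2, -90.8, 35.3]
tool_rot: [-0.001, 0.993, -0.114, -0.001]
ft_force: [-0.4, -0.2, 0.3]
gripper_width: -0.003
```

Emit:
step_arm(xyz=[[0,0,0],[0,0,0.0005],[0,0,0.001],[0,0,0.0015],[0,0,0.0015]], turn=[[0,0,0],[0,0,0],[0,0,0],[0,0,0],[0,0,0]])

```text
time: 15.52
tcp_pos: [580.1, -90.8, 33.6]
tool_rot: [-0.001, 0.993, -0.114, -0.001]
ft_force: [-0.9, -1.0, 0.6]
gripper_width: -0.0
```

Emit:
step_arm(xyz=[[0,0,0],[0,0,0.0005],[0,0,0.0005],[0,0,0.0005],[0,0,0.0005]], turn=[[0,0,0],[0,0,0],[0,0,0],[0,0,0],[0,0,0]])

```text
time: 15.93
tcp_pos: [580.1, -90.8, 33.1]
tool_rot: [-0.001, 0.993, -0.114, -0.001]
ft_force: [-0.7, -0.3, 0.7]
gripper_width: 0.002
```

Emit:
step_arm(xyz=[[0,0,0],[0,0,0.0005],[0,0,0.001],[0,0,0.0015],[0,0,0.0015]], turn=[[0,0,0],[0,0,0],[0,0,0],[0,0,0],[0,0,0]])

```text
time: 16.35
tcp_pos: [580.0, -90.7, 31.4]
tool_rot: [-0.001, 0.993, -0.114, -0.001]
ft_force: [-0.4, 0.0, -0.0]
gripper_width: 0.0
```

Emit:
step_arm(xyz=[[0,0,0],[0,0,0.0005],[0,0,0.001],[0,0,0.001],[0,0,0.001]], turn=[[0,0,0],[0,0,0],[0,0,0],[0,0,0],[0,0,0]])

```text
time: 16.77
tcp_pos: [580.0, -90.8, 30.7]
tool_rot: [-0.001, 0.993, -0.114, -0.001]
ft_force: [-0.2, 0.1, 1.2]
gripper_width: 0.006
```

Emit:
step_arm(xyz=[[0,0,0],[0,0,0.0005],[0,0,0.0005],[0,0,0.0005],[0,0,0.0005]], turn=[[0,0,0],[0,0,0],[0,0,0],[0,0,0],[0,0,0]])

```text
time: 17.18
tcp_pos: [580.1, -90.8, 30.6]
tool_rot: [-0.001, 0.993, -0.114, -0.001]
ft_force: [-0.3, 1.0, 3.8]
gripper_width: 0.001
```

```bash
python3 - <<'E'
from rig import bot
for i in range(3):
    bot.read_camera("wrist"); s=bot.observe(); print(s["time"],s["ft_force"].round(2),s["tcp_pos"].round(2))
E
```

```text
17.2333 [-1.12 -0.09  4.14] [580.07 -90.76  30.57]
17.2833 [-1.94 -0.02  4.58] [580.13 -90.75  30.57]
17.3333 [-1.48  0.56  3.79] [580.08 -90.77  30.48]
```

Key 2 makes contact about 3.7 mm lower than key 1 and holds stiffly at about 4 N, so it is the latched one. On to key 3.

Emit:
step_arm(xyz=[[0,0,-0.006],[0,0,-0.012],[0,0.015,-0.013],[0,0.03,-0.013],[0,0.045,-0.013]], turn=[[0,0,0],[0,0,0],[0,0,0],[0,0,0],[0,0,0]])

```text
time: 17.75
tcp_pos: [570.3, -135.0, 43.9]
tool_rot: [-0.0, 0.994, -0.114, -0.001]
ft_force: [-0.0, -0.6, -0.2]
gripper_width: 0.005
```

```bash
python3 p.py 2 36.5
```

```text
t 17.75 tcp [ 570.3  -135.     43.92] F [-0.02 -0.64 -0.19] grip 0.005
shift [0.0003 0.0009 0.0074] turn [-0.0007  0.0012  0.0059]
```

Emit:
step_arm(xyz=[[0,0.001,0.002],[0,0.001,0.004],[0,0.001,0.006],[0,0.001,0.007],[0,0.001,0.007]], turn=[[0,0,0.003],[0,0,0.006],[0,0,0.006],[0,0,0.006],[0,0,0.006]])

```text
time: 18.17
tcp_pos: [569.8, -135.0, 36.2]
tool_rot: [-0.001, 0.993, -0.116, -0.001]
ft_force: [-1.4, -0.1, 0.1]
gripper_width: -0.003
```

Emit:
step_arm(xyz=[[0,0,0],[0,0,0.0005],[0,0,0.001],[0,0,0.0015],[0,0,0.0015]], turn=[[0,0,0],[0,0,0],[0,0,0],[0,0,0],[0,0,0]])

```text
time: 18.58
tcp_pos: [569.8, -134.9, 34.6]
tool_rot: [-0.001, 0.993, -0.116, -0.001]
ft_force: [-0.9, 0.0, -0.1]
gripper_width: -0.0
```

Emit:
step_arm(xyz=[[0,0,0],[0,0,0.0005],[0,0,0.001],[0,0,0.001],[0,0,0.001]], turn=[[0,0,0],[0,0,0],[0,0,0],[0,0,0],[0,0,0]])

```text
time: 19.0
tcp_pos: [569.9, -134.9, 34.1]
tool_rot: [-0.001, 0.993, -0.116, -0.001]
ft_force: [0.2, 0.1, 2.8]
gripper_width: 0.001
```

```bash
python3 - <<'E'
from rig import bot
for i in range(3):
    bot.read_camera("wrist"); s=bot.observe(); print(s["time"],s["ft_force"].round(2),s["tcp_pos"].round(2))
E
```

```text
19.05 [-1.31  1.72  2.37] [ 569.9  -134.91   34.03]
19.1 [-0.96  0.45  1.73] [ 569.91 -134.94   33.99]
19.15 [-0.04  0.92  2.55] [ 569.88 -134.87   33.9 ]
```

Key 3 is touched and up (about 2.4 N at 34.1). On to key 4.

Emit:
step_arm(xyz=[[0,0,-0.005],[0,0,-0.01],[0,0.015,-0.01],[0,0.03,-0.01],[0,0.045,-0.01]], turn=[[0,0,0],[0,0,0],[0,0,0],[0,0,0],[0,0,0]])

```text
time: 19.57
tcp_pos: [559.7, -179.1, 44.3]
tool_rot: [-0.001, 0.993, -0.116, -0.001]
ft_force: [-0.3, -0.7, -0.1]
gripper_width: -0.0
```

```bash
python3 p.py 3 36.5
```

```text
t 19.57 tcp [ 559.71 -179.1    44.32] F [-0.34 -0.75 -0.07] grip -0.0
shift [0.0005 0.0004 0.0078] turn [-0.0009  0.0015  0.0019]
```

Emit:
step_arm(xyz=[[0,0.001,0.002],[0,0.001,0.004],[0,0.001,0.006],[0,0.001,0.0075],[0,0.001,0.0075]], turn=[[0,0,0],[0,0,0],[0,0,0],[0,0,0],[0,0,0]])

```text
time: 19.98
tcp_pos: [559.2, -179.1, 36.1]
tool_rot: [-0.001, 0.993, -0.115, -0.001]
ft_force: [-0.0, -0.7, -0.3]
gripper_width: 0.005
```

Emit:
step_arm(xyz=[[0,0,0],[0,0,0.0005],[0,0,0.001],[0,0,0.0015],[0,0,0.0015]], turn=[[0,0,0],[0,0,0],[0,0,0],[0,0,0],[0,0,0]])

```text
time: 20.4
tcp_pos: [559.3, -179.0, 34.7]
tool_rot: [-0.001, 0.993, -0.115, -0.001]
ft_force: [0.5, -0.9, -0.5]
gripper_width: -0.002
```

Emit:
step_arm(xyz=[[0,0,0],[0,0,0.0005],[0,0,0.0005],[0,0,0.0005],[0,0,0.0005]], turn=[[0,0,0],[0,0,0],[0,0,0],[0,0,0],[0,0,0]])

```text
time: 20.82
tcp_pos: [559.5, -179.0, 34.6]
tool_rot: [-0.001, 0.993, -0.115, -0.001]
ft_force: [-0.6, 0.8, 2.1]
gripper_width: -0.002
```

```bash
python3 - <<'E'
from rig import bot
for i in range(3):
    bot.read_camera("wrist"); s=bot.observe(); print(s["time"],s["ft_force"].round(2),s["tcp_pos"].round(2))
E
```

```text
20.8667 [-1.47  0.18  1.82] [ 559.42 -179.02   34.52]
20.9167 [ 0.04 -0.35  1.54] [ 559.44 -179.01   34.46]
20.9667 [-0.15  1.34  1.91] [ 559.43 -179.02   34.42]
```

Key 4 is touched and up (about 1.8 N). Back to key 2 to press it.

Emit:
step_arm(xyz=[[0,0,-0.006],[0,0,-0.011],[0,-0.03,-0.011],[0,-0.06,-0.011],[0,-0.09,-0.011]], turn=[[0,0,0],[0,0,0],[0,0,0],[0,0,0],[0,0,0]])

```text
time: 21.38
tcp_pos: [580.5, -91.2, 46.2]
tool_rot: [-0.001, 0.993, -0.116, -0.0]
ft_force: [-0.1, -0.9, -0.4]
gripper_width: 0.002
```

```bash
python3 p.py 1 33
```

```text
t 21.38 tcp [580.53 -91.17  46.22] F [-0.08 -0.92 -0.36] grip 0.002
shift [0.0006 0.0008 0.0132] turn [-0.0014  0.0011  0.0012]
```

Emit:
step_arm(xyz=[[0,0.001,0.003],[0,0.001,0.006],[0,0.001,0.009],[0,0.001,0.012],[0,0.001,0.013]], turn=[[0,0,0],[0,0,0],[0,0,0],[0,0,0],[0,0,0]])

```text
time: 21.8
tcp_pos: [579.6, -93.0, 32.3]
tool_rot: [-0.001, 0.993, -0.117, -0.001]
ft_force: [0.7, -0.4, 0.0]
gripper_width: 0.0
```

Emit:
step_arm(xyz=[[0,0,0.001],[0,0,0.002],[0,0,0.003],[0,0,0.004],[0,0,0.004]], turn=[[0,0,0],[0,0,0],[0,0,0],[0,0,0],[0,0,0]])

```text
time: 22.22
tcp_pos: [579.3, -94.0, 28.9]
tool_rot: [0.0, 0.993, -0.117, -0.001]
ft_force: [-2.7, -1.8, 5.5]
gripper_width: -0.0
```

```bash
python3 p.py 1 25
```

```text
t 22.22 tcp [579.29 -93.96  28.88] F [-2.68 -1.84  5.53] grip -0.0
shift [ 0.0011 -0.0023  0.0039] turn [ 0.0004  0.0023 -0.001 ]
```

Emit:
step_arm(xyz=[[0,0,0.001],[0,0,0.002],[0,0,0.003],[0,0,0.004],[0,0,0.0045]], turn=[[0,0,0],[0,0,0],[0,0,0],[0,0,0],[0,0,0]])

```text
time: 22.63
tcp_pos: [579.4, -94.0, 26.2]
tool_rot: [0.0, 0.993, -0.117, -0.001]
ft_force: [-6.0, 0.3, 10.6]
gripper_width: -0.003
```

Emit:
step_arm(xyz=[[0,0,0],[0,0,0.0005],[0,0,0.0005],[0,0,0.0005],[0,0,0.0005]], turn=[[0,0,0],[0,0,0],[0,0,0],[0,0,0],[0,0,0]])

```text
time: 23.05
tcp_pos: [579.4, -94.0, 26.7]
tool_rot: [0.0, 0.993, -0.117, -0.001]
ft_force: [-2.8, 0.3, 6.2]
gripper_width: 0.003
```

Emit:
step_arm(xyz=[[0,0,0.001],[0,0,0.002],[0,0,0.003],[0,0,0.004],[0,0,0.004]], turn=[[0,0,0],[0,0,0],[0,0,0],[0,0,0],[0,0,0]])

```text
time: 23.47
tcp_pos: [579.4, -94.0, 24.6]
tool_rot: [0.0, 0.993, -0.117, -0.0]
ft_force: [-4.3, 0.2, 9.4]
gripper_width: 0.005
```

Emit:
step_arm(xyz=[[0,0,-0.005],[0,0,-0.012],[0,0,-0.03],[0,0,-0.06],[0,0,-0.09]], turn=[[0,0,0],[0,0,0],[0,0,0],[0,0,0],[0,0,0]])

```text
time: 23.88
tcp_pos: [578.5, -93.1, 113.4]
tool_rot: [-0.0, 0.993, -0.117, -0.002]
ft_force: [0.6, 0.4, -0.1]
gripper_width: 0.001
```

Emit:
step_arm(xyz=[[0,0.02,-0.02],[0,0.04,-0.04],[0,0.06,-0.06],[0,0.06,-0.06],[0,0.06,-0.06]], turn=[[0,0,0],[0,0,0],[0,0,0],[0,0,0],[0,0,0]])

```text
time: 24.3
tcp_pos: [566.0, -152.3, 174.7]
tool_rot: [-0.001, 0.993, -0.118, -0.0]
ft_force: [1.1, 0.4, -0.9]
gripper_width: -0.001
```

```bash
python3 look.py pics/l20.png; python3 - <<'E'
from rig import bot
from h import *
c=bot.read_camera("wrist")["color"]; cv2.imwrite("pics/w20.png",cv2.convertScaleAbs(cv2.resize(c[20:300,200:450],None,fx=2.1,fy=2.1,interpolation=cv2.INTER_CUBIC),alpha=1.5))
a=bot.read_camera("scene")["color"]; cv2.imwrite("pics/s20.png",cv2.convertScaleAbs(cv2.resize(a[165:285,245:400],None,fx=5,fy=5,interpolation=cv2.INTER_CUBIC),alpha=1.2))
E
```

```text
[ 1.14  0.36 -0.91] [ 566.03 -152.35  174.68]
[-0.19  0.02 -0.99] 24.4
```

View pics/w20.png

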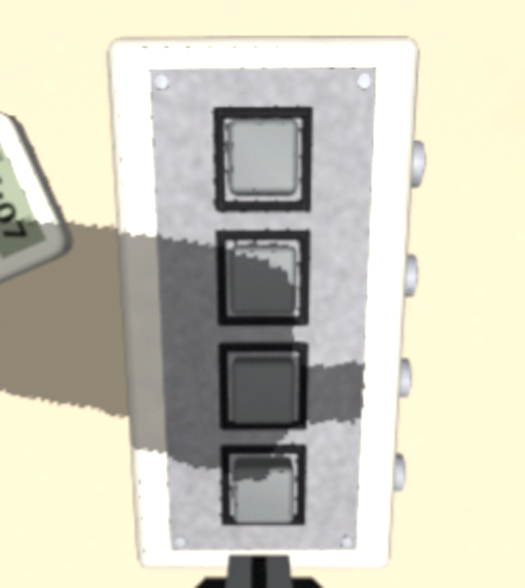

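View pics/s20.png

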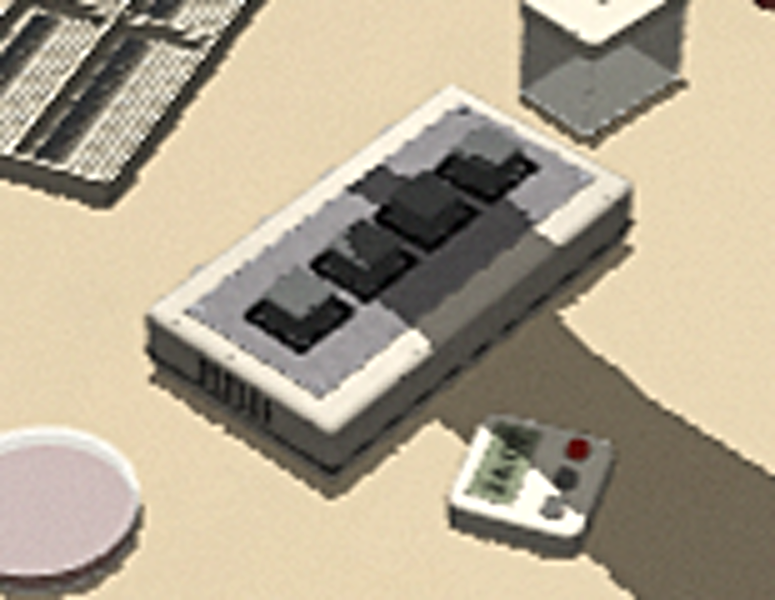

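The views show the box and the neighbouring things in place, but key 2 (wrist crop (262,278), scene crop (362,250)) is half in shadow. I'll move the arm aside and compare with the first scene picture.

Emit:
step_arm(xyz=[[0,0.035,-0.01],[0,0.07,-0.02],[0,0.105,-0.03],[0,0.14,-0.03],[-0.01,0.175,-0.03]], turn=[[0,0,0],[0,0,0],[0,0,0],[0,0,0],[0,0,0]])

```text
time: 24.92
tcp_pos: [515.1, -318.9, 200.2]
tool_rot: [-0.001, 0.993, -0.115, -0.003]
ft_force: [-0.3, -0.2, -0.2]
gripper_width: 0.003
```

Emit:
step_arm(xyz=[[-0.015,0.03,0],[-0.03,0.06,0],[-0.045,0.09,0],[-0.06,0.12,0],[-0.07,0.14,0]], turn=[[0,0,0],[0,0,0],[0,0,0],[0,0,0],[0,0,0]])

```text
time: 25.33
tcp_pos: [413.0, -440.1, 198.5]
tool_rot: [-0.002, 0.993, -0.116, -0.004]
ft_force: [0.3, 0.1, 0.1]
gripper_width: -0.003
```

```bash
python3 - <<'E'
from rig import bot
from h import *
a=bot.read_camera("scene")["color"]; b=cv2.imread("pics/scene0.png")
cr=[cv2.resize(x[180:240,270:375],None,fx=7,fy=7,interpolation=cv2.INTER_CUBIC)[60:350] for x in (b,a)]
cv2.imwrite("pics/cmp.png",cv2.convertScaleAbs(np.vstack(cr),alpha=1.4)); print(bot.observe()["tcp_pos"],bot.observe()["time"])
t=bot.read_camera("top")["color"]; cv2.imwrite("pics/t21.png",t)
E
```

```text
[ 410.6423572  -442.9930472   198.26694249] 25.3833
```

View pics/cmp.png

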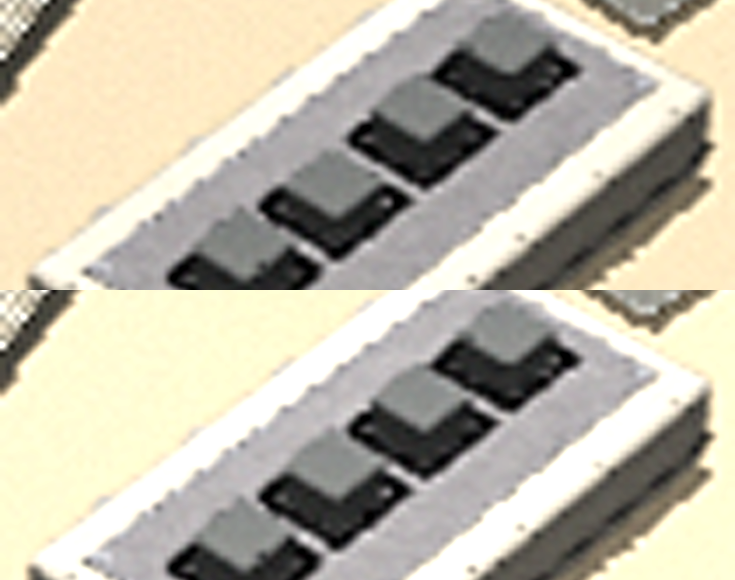

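View pics/t21.png

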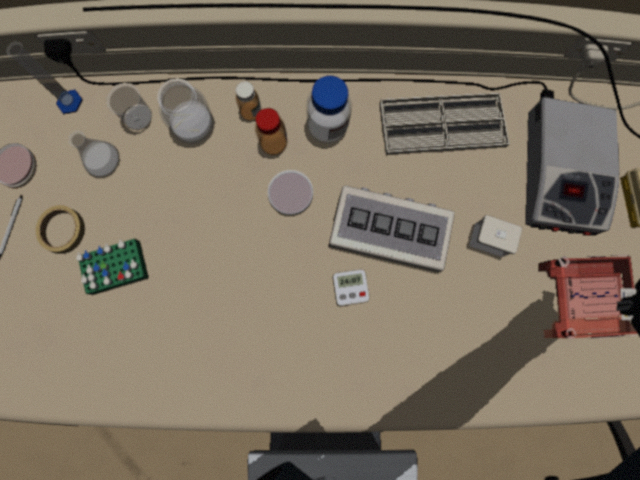

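Key 2's front corner moved up from row 215 to about 207 in the zoom, while keys 1, 3 and 4 did not move. The timer, dish and sample box are where they were. I'll check this with numbers.

```bash
python3 - <<'E'
from rig import bot
from h import *
c=bot.read_camera("scene"); a=c["color"].astype(float).mean(2); b=cv2.imread("pics/scene0.png").astype(float).mean(2)
print("4mm =",(proj(c,[[*KEYS[1],61]])-proj(c,[[*KEYS[1],57]])).round(2))
for i,k in enumerate(KEYS):
    u,v=proj(c,[[*k,60]])[0].round().astype(int)
    A=a[v-7:v+10,u-8:u+9];B=b[v-7:v+10,u-8:u+9]
    m=lambda X:(np.mgrid[0:17,0:17][0]*(X>75)).sum()/(X>75).sum()
    print(i+1,"absdiff",abs(A-B).mean().round(2),"phase",np.round(cv2.phaseCorrelate(B,A)[0],2))
s=bot.observe(); print(s["time"],s["ft_force"].round(2),abs(s["joint_velocities"]).max())
E
```

```text
4mm = [[-0.01 -1.25]]
1 absdiff 7.62 phase [0.01 0.09]
2 absdiff 10.69 phase [-0.4  -0.46]
3 absdiff 6.89 phase [-0.07 -0.03]
4 absdiff 7.96 phase [-0.09 -0.1 ]
25.4833 [ 0.89 -1.04  0.1 ] 0.04472690430961265
```

Only key 2 changed, and it moved upwards. I'll let the arm settle and hand in.

Emit:
step_arm(xyz=[[0,0,0],[0,0,0],[0,0,0],[0,0,0],[0,0,0]], turn=[[0,0,0],[0,0,0],[0,0,0],[0,0,0],[0,0,0]])

```text
time: 25.9
tcp_pos: [414.6, -438.5, 198.6]
tool_rot: [-0.003, 0.993, -0.115, -0.004]
ft_force: [0.1, 0.0, -0.0]
gripper_width: -0.003
```

```bash
python3 -c "
from rig import bot
print(bot.observe()['tcp_pos'],bot.finish_job())"
```

```text
the job is handed in; nothing more can be done
[ 414.63260801 -438.45379061  198.60191553] None
```

I tapped all four keys from left to right, then pressed the latched one, the second from the left, to its stop and let it go. I handed the job in at about 26 s with the arm clear of everything. No verdict was reported.

- **Taps:** Keys 1, 3 and 4 made contact at TCP z of about 34.3 mm with roughly 2–3 N. Key 2 made contact about 3.7 mm lower and held at about 4 N, which showed it was the latched one. No up key went down more than about 1 mm.
- **Press:** Key 2 went down to TCP z of about 24.6 mm, which is its stop, at about 9–10 N.
- **Last checks:** Comparing scene pictures from before and after, only key 2 moved, and it moved up. The measured shift was about 0.5 px against 1.25 px expected for 4 mm; the image patch included the fixed bezel, which pulls that figure down. By eye its corner rose by about 1 px. I did not touch key 2 again to confirm its height. The timer, dish and sample box looked unmoved in the top view, by eye only.
- **What disagreed:** The shut fingertips sat about 27 mm behind the stated TCP, so the first descent had no contact at the calculated height. I went down in small steps watching the force and used the contact heights found that way.

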